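# Rock a battery pack into its charging dock

## Robot

A 6-joint arm with a two-finger parallel gripper is mounted at the origin on a cart in front of the work surface, level with it; the furniture and walls round the work are solid. World frame = base frame: x ahead of the robot, y to its left, z up, the work surface at z = 0. Lengths are in mm, angles in degrees, forces in N, time in s.
With the tool pointing down it reaches from about 350 to 800 mm from the base axis. Payload 7.3 kg.
Tool frame: the origin (TCP) lies on the centre line of the jaws, within the pads' length; the fingertips stand 22 mm ahead of it and the grasp point (between the pads) lies 3 mm ahead of it (bot.tip_reach is the distance from the TCP to the fingertips, in mm); z points along the fingers, y is the line along which they close (so a half turn about z gives the same grasp; the last joint's range is limited). The gripper opens to 85 mm and grips with 20 to 120 N. Pads are 22 mm wide; open, the fingers measure 114 mm over their backs; the gripper's body (76 mm by 85 mm) begins 54 mm behind the grasp point. The pads swing forward as they close: fully open they stand 13 mm farther back than shut.
Start: joints at [-8.365, 19.595, 87.324, -0, 73.075, -8.365], TCP at [525.017, 0.02, 253.322] pointing down, gripper open.
Joint ranges: [-145.02, 145.02], [-44.19, 115.74], [2.07, 154.8], [-57.11, 237.11], [16.16, 152.29], [-177.93, 177.93]. Speed limits (degrees/s): [147.25, 147.25, 180, 180, 180, 180].

## Interface

Orientations are given as a 3x3 rotation matrix whose columns are the frame's x, y, z axes.
In Python, from station import telemetry, viewer, hand_in, bot gives the robot as it stands.
- The arm moves only by the tool carry_out, never from a script. Its argument "steps" is a list of rows, each a list of 7 numbers: the turn, a rotation vector about the tool's x, y, z in degrees, then the shift along the tool's x, y, z in m, then the finger opening in m, from 0 to 0.0854. A call has exactly 10 rows; each row shifts and turns the commanded pose from where the row before left it, along the tool's axes as they then stand; what a row does not reach is not made up. A row lasts 1/8 s, in which the tool goes at most 62.5 mm and 10.7 degrees, less where a joint would pass 70% of its speed; a pose out of reach is approached as far as the arm can. A call with a gripper value outside its range is refused whole. The fingers move at their own pace and stop on an object; "newtons" is the grip in N (left out, the last holds). Time passes only in rows, so rows that do not move let the fingers close, or fill a call up. It gives the time, the measured TCP pose, the force, the opening and the grip force at its end, in the units of the state.
- telemetry.state(): the state, without advancing time (a new reading comes with each control period).
- viewer.camera(name): name is "scene" or "side" or "wrist"; returns (picture, depth): 420x560x3 uint8, blue, green, red; 420x560 float32, mm along the optical axis (not along the pixel's ray), 0 where there is no reading.
- viewer.camera_info(name): a dict with "vfov" (degrees; the focal length in pixels is half the picture's height over the tangent of half this angle, whatever the lens; pixels are square), "cx", "cy" (the principal point, pixels), "origin" and "attitude" of the camera in the world; the wrist camera has in their place "hand_eye" (4x4, takes a point from camera to tool coordinates, whose origin is the TCP and whose axes are the flange's). Camera axes: x right, y down, z forward; pixel columns grow to the right and rows downward; lengths in mm; the calibration is good to about 2 mm. A picture is of the moment at which its call begins: read the wrist's pose just before it. camera_info takes no time and is no camera call.
- hand_in(): hands the job in; it is judged then, once.
The state is a dict: "clock": time; "joints": joint angles; "qd": joint speeds; "joint_efforts": joint torques, N m; "position": TCP position; "tcp_rot": TCP orientation; "force": force on the tool from outside, world axes, zero at the start; "torque": the same for the moment, N m; "gripper_width": finger opening in mm; "grasp_force": force on a finger pad.
Only numpy, scipy, OpenCV 4.12 (cv2) and the standard library are available. Lean on these libraries where they do the work, as an engineer would, in place of code of your own. Each camera call takes 0.05 s, during which the arm holds its last target. There are 200 camera calls.

## Task

Put the battery pack with the green end on charge: tuck its green end under the yellow lip of the grey charging dock with the pack tilted, then rock the other end down until the pack lies flat on the floor of the pocket, and let go. Leave the red-ended pack where it lies.

Things in the scene. Friction and masses are not known exactly. Their poses are not given: they have to be found in the camera images.
- green_pack: loose black battery pack with a green end: box 100 (x) x 40 (y) x 30 (z) mm, about 0.22 kg, flat on the bench. Origin at the centre of its underside, z up, x lengthwise to the green end (green from x = +20 to +50). Grip across the 40 mm width, about 10 mm from the middle toward the black end, fingers no deeper than 18 mm below its top: they then clear the dock's walls
- dock: grey charging dock fixed to the bench, 134 x 76 mm. Origin at the pocket's centre at bench level, z up, x lengthwise to the yellow lip. Pocket: floor z = 8 mm, 108 (x) x 48 (y) mm at the floor. Side walls (y to +-38) stand to z = 17, low end wall (x = -70 to -54) to z = 20, both with inner edges sloped outward above z = 11. Seated pack: origin at x 0, y 0, z 8, its x along the dock's x
- dock_lip (a point): middle of the free lower edge of the dock's rigid yellow lip: x = +40, y = 0, z = 46 mm of the dock. The lip covers x = 40 to 62, 6 mm thick, full width; end wall below it from x = 54, cheeks beside it (x over 48, y beyond +-30). The opening from lip to low end wall is shorter than the pack, so the green end goes under first, pack tilted 15 to 25 degrees
- red_pack: the other pack, of the same shape, size and axes but with a red end: out of use, to be left where it lies. (A big measuring machine, some 0.35 m high and more, stands on the bench to the right of the dock, from about x = 0.5 m on and y below -0.25 m in the world: swing in clear of it)
Mind the look-alikes: they are no part of the job. Leave any turquoise look-alike of the green_pack alone.

How it is judged:
By the outcome, as a careful person would: the job done as asked, in the order asked, and still so for the second after the job is handed in, with the robot touching nothing.
It also fails if it takes over 42 s, if anything falls off the work surface, if the arm or the gripper's body presses on something with over 40 N, if the wrist force passes 120 N, or if a joint passes its speed limit or range.

## Working session

There is one attempt and no reset: what is moved stays moved. The work goes in short steps, Python scripts to look and compute and a tool call to move; the robot and the scene stay as the last step left them, time stands still between calls to the robot, and variables do not carry over. Pictures are saved under pics/ and viewed, at most 10 in all, crops included, and the job is handed in when it is done.

Besides the shell and the picture viewer there is one more tool, called after ">>>" by a JSON object that holds its "name" and its "arguments". carry_out: Moves the arm, as the interface text tells. Its arguments: {"type":"object","properties":{"steps":{"type":"array"},"newtons":{"type":"number"}},"required":["steps"]}

```bash
mkdir -p pics; ls; python3 - <<'E'
from station import telemetry, viewer, bot
import cv2,numpy as np
for n in("scene","side"):
    im,d=viewer.camera(n); cv2.imwrite(f"pics/{n}0.png",im); np.savez(f"{n}0.npz",im=im,d=d)
    i=viewer.camera_info(n); print(n,{k:np.round(v,4).tolist() if not isinstance(v,str) else v for k,v in i.items()})
print(viewer.camera_info("wrist"))
print(telemetry.state()); print([a for a in dir(bot) if a[0]!='_'])
E
```

```text
pics
scene {'vfov': 46.4621, 'cx': 280.4848, 'cy': 212.6816, 'origin': [15.1706, -449.33, 814.605], 'attitude': [[0.7151, -0.5031, 0.4853], [-0.699, -0.5142, 0.497], [-0.0005, -0.6946, -0.7194]]}
side {'vfov': 45.4443, 'cx': 279.8705, 'cy': 219.5243, 'origin': [152.7763, -770.5517, 887.8123], 'attitude': [[0.9107, -0.2786, 0.305], [-0.4131, -0.6077, 0.6783], [-0.0036, -0.7437, -0.6685]]}
{'vfov': 59.504777476451466, 'cx': 280.31996859500975, 'cy': 208.945020672469, 'hand_eye': array([[ 2.30940363e-04, -9.50825378e-01, -3.09727376e-01,
         8.01903081e+01],
       [ 9.99999845e-01,  3.76302205e-04, -4.09577485e-04,
        -2.68382810e-01],
       [ 5.05987761e-04, -3.09727234e-01,  9.50825318e-01,
        -1.20635233e+02],
       [ 0.00000000e+00,  0.00000000e+00,  0.00000000e+00,
         1.00000000e+00]])}
{'clock': 0.1, 'joints': array([-8.36336305e+00,  1.96323838e+01,  8.73703429e+01,  2.36696713e-04,
        7.30733971e+01, -8.36586137e+00]), 'qd': array([-0.00048822, -0.0783782 , -0.04204254,  0.01730055,  0.0558731 ,
       -0.00261841]), 'joint_efforts': array([ 1.46845858e-03, -4.34446299e+01, -2.46491075e+01, -2.49143095e-04,
        4.66253536e-03,  6.72989302e-06]), 'position': array([5.24690648e+02, 8.55854854e-02, 2.52704590e+02]), 'tcp_rot': array([[-4.22689506e-05,  9.99999136e-01, -1.31390707e-03],
       [ 9.99999980e-01,  4.25280327e-05,  1.97157169e-04],
       [ 1.97212876e-04, -1.31389871e-03, -9.99999117e-01]]), 'force': array([0.28355149, 0.16258408, 0.23592715]), 'torque': array([-0.03636076, -0.01641696,  0.01909818]), 'grasp_force': 0.0, 'gripper_width': 85.590831123905}
['MotionError', 'tip_reach']
```

View pics/scene0.png

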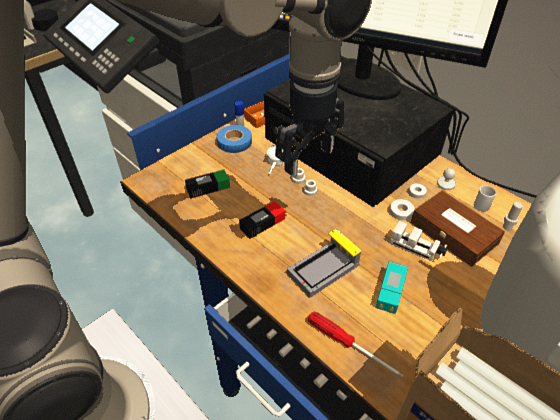

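View pics/side0.png

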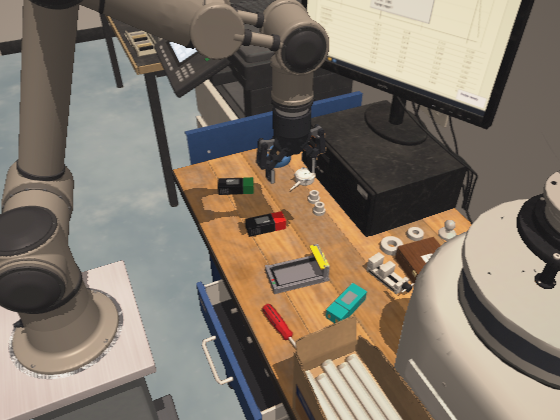

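Scene picture: the candidates are the green-ended black pack (207,183), the red-ended pack (262,219) and the all-turquoise block (392,287). The black one with the green end fits. The dock is at (325,265), with its yellow lip at (345,243).

```bash
cat > h.py <<'E'
import numpy as np, cv2
from station import telemetry, viewer, bot
def cloud(name, im=None, d=None, st=None):
    if im is None:
        st=telemetry.state(); im,d=viewer.camera(name)
    i=viewer.camera_info(name); f=im.shape[0]/2/np.tan(np.radians(i["vfov"]/2))
    v,u=np.mgrid[:im.shape[0],:im.shape[1]]
    P=np.stack([(u-i["cx"])/f*d,(v-i["cy"])/f*d,d],-1)
    if name=="wrist":
        H=np.array(i["hand_eye"]); P=P@H[:3,:3].T+H[:3,3]
        P=P@np.array(st["tcp_rot"]).T+st["position"]
    else: P=P@np.array(i["attitude"]).T+np.array(i["origin"])
    P[d==0]=np.nan
    return im,P
def hsvmask(im,lo,hi): return cv2.inRange(cv2.cvtColor(im,cv2.COLOR_BGR2HSV),lo,hi)>0
GREEN=((45,100,30),(80,255,255)); YEL=((22,130,100),(34,255,255)); RED=((0,180,60),(6,255,255))
def rect(xy):
    (c,s,a)=cv2.minAreaRect(xy.astype(np.float32)); return np.round(c,1),np.round(s,1),round(a,1)
def near(P,c,r,z0,z1): 
    return (np.hypot(P[...,0]-c[0],P[...,1]-c[1])<r)&(P[...,2]>z0)&(P[...,2]<z1)
E
python3 - <<'E'
from h import *
for n in("scene","side"):
    z=np.load(n+"0.npz"); im,P=cloud(n,z["im"],z["d"])
    for lab,m,top in(("green",GREEN,(25,36)),("yel",YEL,(44,60))):
        k=hsvmask(im,*m)&(P[...,2]>-10)&(P[...,2]<70)&(P[...,0]>250)&(P[...,0]<900)
        nn,L,S,C=cv2.connectedComponentsWithStats(k.astype(np.uint8)); 
        for j in range(1,nn):
            if S[j,4]>40:
                q=P[L==j]; print(n,lab,C[j].round(),S[j,4],np.nanmedian(q,0).round(1),np.nanpercentile(q[:,2],[2,50,98]).round(1))
                t=q[(q[:,2]>top[0])&(q[:,2]<top[1])]; c=t[:,:2].mean(0); print("  top",rect(t[:,:2]))
                if lab=="green":
                    b=near(P,c,100,24,36)&(cv2.cvtColor(im,cv2.COLOR_BGR2HSV)[...,2]<250); b=P[b]; print("  pack",len(b),rect(b[:,:2]))
                else:
                    b=P[near(P,c,150,12,24)]; print("  walls",len(b),rect(b[:,:2]))
                    b=P[near(P,c,150,5,10.5)]; print("  floor",len(b),rect(b[:,:2]))
im=cv2.imread("pics/scene0.png")
a=cv2.resize(im[160:250,170:300],None,fx=4,fy=4,interpolation=3); b=cv2.resize(im[220:300,275:375],(500,400),interpolation=3)[:360,:]
cv2.imwrite("pics/crop.png",cv2.resize(np.hstack([a,b]),(800,280)))
E
```

```text
scene green [222. 180.] 219 [525.1 271.2  28. ] [ 3.7 28.  32.8]
  top (array([528.6, 283.6]), array([42. , 28.5]), 69.6)
  pack 539 (array([496.8, 296.4]), array([ 44.6, 100.3]), 68.6)
scene yel [345. 242.] 330 [564.4 -75.4  52.2] [27.4 52.2 55.1]
  top (array([565.2, -72.3]), array([76.6, 25.2]), 81.4)
  walls 1095 (array([ 544.9, -126.5]), array([176.7, 273.3]), 55.6)
  floor 1067 (array([ 554.1, -102.5]), array([178.7, 248.9]), 33.1)
side green [248. 185.] 163 [523.9 269.3  28.2] [ 2.6 28.2 34.5]
  top (array([528., 283.]), array([47.6, 25.6]), 68.6)
  pack 373 (array([494.2, 296.7]), array([47.8, 98.2]), 67.9)
side yel [319. 257.] 185 [562.2 -77.1  52.1] [ 1.7 52.1 55.8]
  top (array([562.8, -73.4]), array([75.8, 22.2]), 87.6)
  walls 845 (array([ 543.4, -128.4]), array([178.2, 272.6]), 56.1)
  floor 778 (array([553.5, -93.3]), array([262.4, 283.6]), 72.7)
```

View pics/crop.png

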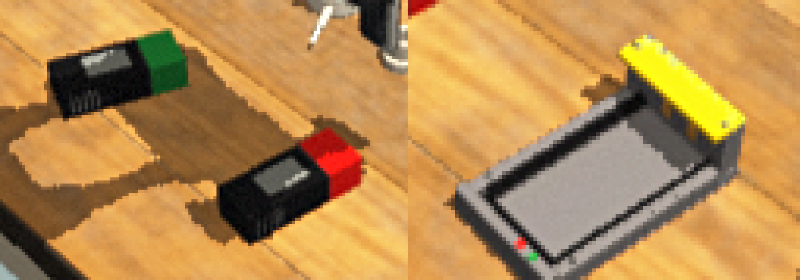

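The crop shows the green-ended pack at left, the red pack apart from it, and the open dock with its yellow lip at the far end. Next I take a wrist look from the start pose, which should cover the dock.

```bash
python3 - <<'E'
from h import *
im,P=cloud("wrist"); cv2.imwrite("pics/w0.png",im)
hs=cv2.cvtColor(im,cv2.COLOR_BGR2HSV)
k=hsvmask(im,*YEL)&(P[...,2]>44)&(P[...,2]<60)
n,L,S,C=cv2.connectedComponentsWithStats(k.astype(np.uint8)); j=1+S[1:,4].argmax()
q=P[L==j]; print("lip",C[j],len(q),np.nanmedian(q,0).round(1),rect(q[:,:2]))
c=q[:,:2].mean(0)
print("bench z",np.nanmedian(P[near(P,c,200,-8,5)][:,2]))
for lab,z in(("body",(13,60)),("floor",(5,10.8))):
    m=near(P,c,160,*z)&(hs[...,1]<(60 if lab=="floor" else 256))
    m=cv2.morphologyEx(m.astype(np.uint8),cv2.MORPH_OPEN,np.ones((3,3),np.uint8))
    n,L,S,C=cv2.connectedComponentsWithStats(m)
    for j in np.argsort(-S[1:,4])[:3]+1:
        q=P[L==j]; print(lab,C[j].round(),len(q),np.nanmedian(q[:,2]).round(1),rect(q[:,:2]))
E
```

```text
lip [319.49317406 253.4334471 ] 1172 [561.6 -69.7  51.8] (array([562.6, -70.2]), array([75.8, 17.7]), 83.2)
bench z -0.3519257729303007
body [278. 237.] 4843 18.3 (array([510.4, -64.2]), array([ 76.7, 132.1]), 83.0)
body [319. 343.] 3307 29.5 (array([ 567.8, -195.1]), array([100.1,  42. ]), 25.4)
body [438. 287.] 854 35.7 (array([ 693.4, -120.4]), array([28.7, 43.3]), 53.0)
floor [267. 232.] 3878 7.9 (array([509.7, -64.6]), array([48.5, 99.6]), 82.7)
floor [412. 276.] 15 6.6 (array([ 670.5, -117.1]), array([4.8, 2.1]), 28.7)
floor [424. 274.] 12 8.4 (array([ 682.6, -114.1]), array([4.3, 1.2]), 20.5)
```

View pics/w0.png

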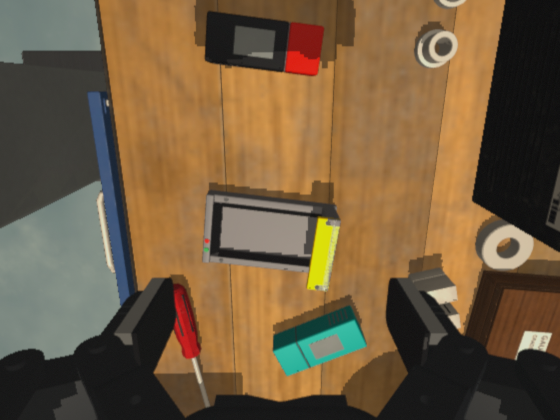

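>>> {"name": "carry_out", "arguments": {"steps": [[0, 0, 0, 0.05, -0.0063, 0.012, 0.085], [0, 0, 0, 0.05, -0.0063, 0.012, 0.085], [0, 0, 0, 0.05, -0.0063, 0.012, 0.085], [0, 0, 0, 0.05, -0.0063, 0.012, 0.085], [0, 0, 0, 0.05, -0.0063, 0.012, 0.085], [0, 0, 0, 0.05, -0.0063, 0.012, 0.085], [0, 0, -10, 0, 0, 0, 0.085], [0, 0, -10, 0, 0, 0, 0.085], [0, 0, -10, 0, 0, 0, 0.085], [0, 0, -10, 0, 0, 0, 0.085]], "newtons": 60}}

```text
clock: 1.4
position: [487.0, 300.0, 180.9]
tcp_rot: [[-0.647, 0.762, -0.001], [0.762, 0.647, -0.0], [0.0, -0.001, -1.0]]
force: [0.2, 0.8, 0.5]
gripper_width: 85.2
grasp_force: 0.0
```

>>> {"name": "carry_out", "arguments": {"steps": [[0, 0, -10, 0, 0, 0, 0.085], [0, 0, -10, 0, 0, 0, 0.085], [0, 0, -8.5, 0, 0, 0, 0.085], [0, 0, 0, 0, 0, 0, 0.085], [0, 0, 0, 0, 0, 0, 0.085], [0, 0, 0, 0, 0, 0, 0.085], [0, 0, 0, 0, 0, 0, 0.085], [0, 0, 0, 0, 0, 0, 0.085], [0, 0, 0, 0, 0, 0, 0.085], [0, 0, 0, 0, 0, 0, 0.085]]}}

```text
clock: 2.65
position: [487.2, 300.0, 181.3]
tcp_rot: [[-0.93, 0.367, 0.0], [0.367, 0.93, -0.0], [-0.0, -0.0, -1.0]]
force: [0.8, 1.1, 0.2]
gripper_width: 85.0
grasp_force: 0.0
```

```bash
python3 - <<'E'
from h import *
st=telemetry.state(); print(st["clock"],st["position"].round(1),st["tcp_rot"].round(4).tolist(),st["joints"].round(1))
im,P=cloud("wrist"); cv2.imwrite("pics/w1.png",im)
k=hsvmask(im,*GREEN)&(P[...,2]>24)&(P[...,2]<36)
q=P[k]; c=np.median(q[:,:2],0); print("green",len(q),rect(q[:,:2]),c.round(1),np.median(q[:,2]))
m=near(P,c,110,24,36); m=cv2.morphologyEx(m.astype(np.uint8),cv2.MORPH_OPEN,np.ones((5,5),np.uint8))
n,L,S,C=cv2.connectedComponentsWithStats(m)
for j in np.argsort(-S[1:,4])[:2]+1:
    q=P[L==j]; r=rect(q[:,:2]); print("pack",C[j].round(),len(q),r)
    R=st["tcp_rot"]; print(" centre in tool axes", (R.T@(np.r_[r[0],30]-st["position"])).round(1))
E
```

```text
2.65 [487.2 300.  181.3] [[-0.9304, 0.3666, 0.0001], [0.3666, 0.9304, -0.0], [-0.0001, -0.0, -1.0]] [ 24.   28.2  85.8  -0.   66.1 -44.5]
green 1539 (array([527.9, 284.8]), array([39.5, 29.1]), 68.7) [527.4 284.9] 29.756487532724066
pack [281. 203.] 6228 (array([495. , 297.9]), array([ 40.3, 100. ]), 68.4)
 centre in tool axes [ -8.    0.9 151.3]
```

View pics/w1.png

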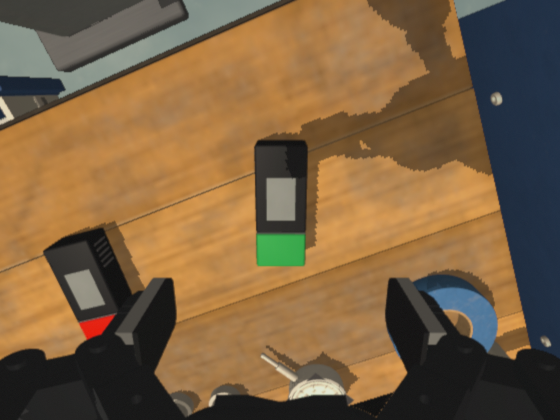

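The view shows the green pack centred at (281,203), with its black end up, and the red pack clear of the left finger. I descend and grip.

>>> {"name": "carry_out", "arguments": {"steps": [[0, 0, 0.2, 0.002, 0.001, 0.04, 0.085], [0, 0, 0, 0, 0, 0.04, 0.085], [0, 0, 0, 0, 0, 0.04, 0.085], [0, 0, 0, 0, 0, 0.02, 0.085], [0, 0, 0, 0, 0, 0.006, 0.085], [0, 0, 0, 0, 0, 0, 0.07], [0, 0, 0, 0, 0, 0, 0.035], [0, 0, 0, 0, 0, 0, 0.035], [0, 0, 0, 0, 0, 0, 0.035], [0, 0, 0, 0, 0, 0, 0.035]], "newtons": 60}}

```text
clock: 3.95
position: [486.4, 302.0, 36.7]
tcp_rot: [[-0.929, 0.37, 0.002], [0.37, 0.929, 0.001], [-0.002, 0.002, -1.0]]
force: [-1.3, -1.1, 6.2]
gripper_width: 38.9
grasp_force: 62.6
```

>>> {"name": "carry_out", "arguments": {"steps": [[0, 0, 0, 0, 0, 0, 0.03], [0, 0, 0, 0, 0, 0, 0.03], [0, 0, 0, 0, 0, 0, 0.03], [0, 0, 0, 0, 0, -0.005, 0.03], [0, 0, 0, 0, 0, -0.02, 0.03], [0, 0, 0, 0, 0, -0.04, 0.03], [0, 0, 0, 0, 0, -0.05, 0.03], [0, 0, 0, 0, 0, -0.03, 0.03], [0, 0, 0, 0, 0, 0, 0.03], [0, 0, 0, 0, 0, 0, 0.03]]}}

```text
clock: 5.2
position: [484.9, 301.3, 178.8]
tcp_rot: [[-0.929, 0.37, -0.002], [0.37, 0.929, -0.001], [0.002, -0.002, -1.0]]
force: [-0.2, -0.2, -3.5]
gripper_width: 38.6
grasp_force: 61.6
```

>>> {"name": "carry_out", "arguments": {"steps": [[0, 0, 0, -0.006, -0.0216, 0, 0.03], [0, 0, 0, -0.012, -0.0433, 0, 0.03], [0, 0, 0, -0.012, -0.0433, 0, 0.03], [0, 0, 0, -0.012, -0.0433, 0, 0.03], [0, 0, 0, -0.012, -0.0433, 0, 0.03], [0, 0, 0, -0.012, -0.0433, 0, 0.03], [0, 0, 0, -0.012, -0.0433, 0, 0.03], [0, 0, 0, -0.012, -0.0433, 0, 0.03], [0, 0, 0, -0.006, -0.0216, 0, 0.03], [0, 0, -7.3, 0, 0, 0, 0.03]]}}

```text
clock: 6.45
position: [445.7, -57.0, 178.5]
tcp_rot: [[-0.969, 0.249, -0.004], [0.249, 0.969, 0.001], [0.004, -0.0, -1.0]]
force: [-0.0, 0.8, -1.5]
gripper_width: 38.3
grasp_force: 61.6
```

>>> {"name": "carry_out", "arguments": {"steps": [[0, 0, -7.3, 0, 0, 0, 0.03], [0, 5, 0, 0, 0, 0, 0.03], [0, 5, 0, 0, 0, 0, 0.03], [0, 5, 0, 0, 0, 0, 0.03], [0, 5, 0, 0, 0, 0, 0.03], [0, 0, 0, 0, 0, 0, 0.03], [0, 0, 0, 0, 0, 0, 0.03], [0, 0, 0, 0, 0, 0, 0.03], [0, 0, 0, 0, 0, 0, 0.03], [0, 0, 0, 0, 0, 0, 0.03]]}}

```text
clock: 7.7
position: [446.8, -55.6, 180.6]
tcp_rot: [[-0.933, 0.124, -0.339], [0.116, 0.992, 0.042], [0.341, -0.0, -0.94]]
force: [0.7, -0.1, -2.6]
gripper_width: 38.1
grasp_force: 61.6
```

```bash
python3 - <<'E'
from h import *
st=telemetry.state(); R=st["tcp_rot"];p=st["position"]; print(st["clock"],p.round(1),R.round(3).tolist(),st["force"].round(1))
im,P=cloud("wrist"); cv2.imwrite("pics/w2.png",im)
T=(P-p)@R   # tool coords
g=hsvmask(im,*GREEN)&(np.abs(T[...,1])<40)&(np.abs(T[...,2])<60)
q=T[g]; print("green tool", len(q),np.percentile(q,[1,50,99],axis=0).round(1).tolist())
m=(np.abs(T[...,1])<30)&(T[...,2]<14)&(T[...,2]>-6)&(T[...,0]>-80)&(T[...,0]<60)
q=T[m]; print("top", len(q), rect(q[:,:2]), np.percentile(q,[1,50,99],axis=0).round(1).tolist())
k=hsvmask(im,*YEL)&(P[...,2]>44)&(P[...,2]<60)
q=P[k]; print("lip",len(q),rect(q[:,:2]),np.median(q[:,2]))
im,S=cloud("scene"); cv2.imwrite("pics/s2.png",im)
E
```

```text
7.7 [446.8 -55.6 180.6] [[-0.933, 0.124, -0.339], [0.116, 0.992, 0.042], [0.341, -0.0, -0.94]] [ 0.7 -0.1 -2.6]
green tool 3016 [[-49.1, -18.6, -52.1], [-38.7, 0.5, 7.0], [10.9, 19.6, 8.3]]
top 21077 (array([-5.2,  0. ]), array([60. , 90.9]), 89.7) [[-46.8, -27.0, -4.2], [5.8, 0.5, 6.9], [39.8, 25.4, 12.2]]
lip 0 (array([0., 0.]), array([0., 0.]), 0.0) nan
  return _methods._mean(a, axis=axis, dtype=dtype,
  ret = ret.dtype.type(ret / rcount)
```

View pics/w2.png

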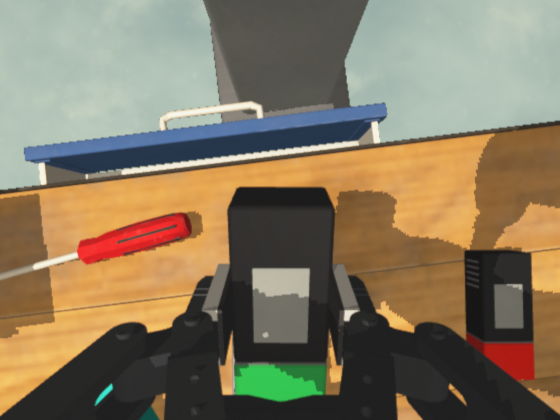

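The pack is held square: its black end is at tool x +40, its top at tool z +7, and it points along the dock. I descend to the pre-insert pose and start along the pack's axis.

>>> {"name": "carry_out", "arguments": {"steps": [[0, 0, 0, -0.003, -0.001, 0.009, 0.03], [0, 0, 0, -0.009, 0, 0.026, 0.03], [0, 0, 0, -0.009, 0, 0.026, 0.03], [0, 0, 0, -0.006, 0, 0.017, 0.03], [0, 0, 0, -0.003, 0, 0.009, 0.03], [0, 0, 0, -0.015, 0, 0, 0.03], [0, 0, 0, -0.015, 0, 0, 0.03], [0, 0, 0, -0.01, 0, 0, 0.03], [0, 0, 0, 0, 0, 0, 0.03], [0, 0, 0, 0, 0, 0, 0.03]]}}

```text
clock: 9.05
position: [482.1, -60.9, 74.7]
tcp_rot: [[-0.932, 0.124, -0.34], [0.116, 0.992, 0.042], [0.342, 0.0, -0.94]]
force: [-0.2, -0.8, -1.9]
gripper_width: 38.4
grasp_force: 61.6
```

```bash
cat >> h.py <<'E'
def dockpose(t=np.array([-10,0,37.])):
    st=telemetry.state(); a=np.radians(-7.1); D=np.array([[np.cos(a),-np.sin(a),0],[np.sin(a),np.cos(a),0],[0,0,1]])
    R=D.T@st["tcp_rot"]; p=D.T@(st["position"]-np.array([512.5,-64.3,0]))
    Rp=R@np.diag([-1,1,-1]); o=p-Rp@t
    c=lambda *q:(o+Rp@np.array(q)).round(1)
    print(st["clock"],"tcp",p.round(1),"tilt",np.degrees(np.arctan2(-Rp[2,0],Rp[0,0])).round(2),"yaw",np.degrees(Rp[1,0]).round(2),"roll",np.degrees(Rp[2,1]).round(2))
    print("orig",o.round(1),"botG",c(50,0,0),"topG",c(50,0,30),"botB",c(-50,0,0),"F",st["force"].round(1),"grip",st["grasp_force"],st["gripper_width"])
E
python3 - <<'E'
from h import *
dockpose()
ims=[]
for n in("scene","side"):
    im,P=cloud(n)
    q=P[hsvmask(im,*GREEN)&near(P,(540,-70),60,10,90)]; print(n,"green",len(q),np.percentile(q,[2,50,98],axis=0).round(1).tolist() if len(q) else 0)
    y=P[hsvmask(im,*YEL)&near(P,(562,-70),70,44,60)]; print("lip",len(y),rect(y[:,:2]),np.median(y[:,2]))
    c=(225,160) if n=="side" else (200,260)
    ims.append(cv2.resize(im[195:310,245:365] if n=="side" else im[190:305,270:390],(400,383),interpolation=3))
cv2.imwrite("pics/c3.png",np.hstack(ims))
E
```

```text
9.05 tcp [-30.6  -0.4  74.7] tilt 20.03 yaw 0.0 roll 0.0
orig [-33.9  -0.4  36.5] botG [13.1 -0.4 19.4] topG [23.3 -0.4 47.6] botB [-80.9  -0.4  53.6] F [-0.2 -0.8 -1.9] grip 61.62762522697449 38.427340657338895
scene green 76 [[500.1, -87.0, 25.1], [514.4, -84.3, 38.9], [528.3, -49.1, 56.2]]
lip 113 (array([554.6, -71.3]), array([41.3, 83.7]), 29.3) 52.057258727443354
side green 143 [[501.2, -88.3, 24.8], [517.8, -84.5, 46.3], [534.4, -66.2, 57.2]]
lip 179 (array([563., -72.]), array([75.9, 21.5]), 86.6) 52.56174199956354
```

View pics/c3.png

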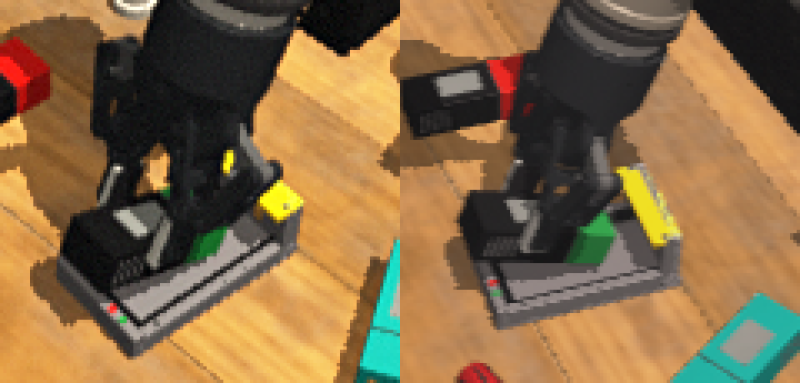

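The pack is lined up and tilted 20°, with the green end above the pocket and pointing under the lip. I push it under.

>>> {"name": "carry_out", "arguments": {"steps": [[0, 0, 0, -0.007, 0.0003, 0, 0.03], [0, 0, 0, -0.007, 0, 0, 0.03], [0, 0, 0, -0.006, 0, 0, 0.03], [0, 0, 0, -0.004, 0, 0, 0.03], [0, 0, 0, -0.003, 0, 0, 0.03], [0, 0, 0, -0.002, 0, 0, 0.03], [0, 0, 0, 0, 0, 0, 0.03], [0, 0, 0, 0, 0, 0, 0.03], [0, 0, 0, 0, 0, 0, 0.03], [0, 0, 0, 0, 0, 0, 0.03]]}}

```text
clock: 10.4
position: [509.6, -64.1, 64.8]
tcp_rot: [[-0.933, 0.124, -0.339], [0.116, 0.992, 0.042], [0.342, -0.0, -0.94]]
force: [-0.4, 0.3, -2.5]
gripper_width: 38.5
grasp_force: 61.6
```

```bash
python3 - <<'E'
from h import *
dockpose()
E
```

```text
10.4 tcp [-2.9 -0.1 64.8] tilt 19.99 yaw 0.0 roll -0.0
orig [-6.2 -0.1 26.6] botG [40.8 -0.1  9.5] topG [51.  -0.1 37.7] botB [-53.2  -0.1  43.7] F [-0.4  0.3 -2.5] grip 61.62755370140076 38.53378330613461
```

>>> {"name": "carry_out", "arguments": {"steps": [[0, -4, 0, 0.0001, 0, 0.0037, 0.03], [0, 0, 0, 0, 0, 0, 0.03], [0, -4, 0, 0.0004, 0, 0.0039, 0.03], [0, 0, 0, 0, 0, 0, 0.03], [0, -4, 0, 0.0004, 0, 0.004, 0.03], [0, 0, 0, 0, 0, 0, 0.03], [0, 0, 0, 0, 0, 0, 0.03], [0, 0, 0, 0, 0, 0, 0.03], [0, 0, 0, 0, 0, 0, 0.03], [0, 0, 0, 0, 0, 0, 0.03]]}}

```text
clock: 11.65
position: [505.7, -63.6, 53.8]
tcp_rot: [[-0.983, 0.124, -0.138], [0.122, 0.992, 0.017], [0.139, -0.0, -0.99]]
force: [0.9, -0.2, -2.6]
gripper_width: 38.7
grasp_force: 61.6
```

```bash
python3 - <<'E'
from h import *
dockpose()
E
```

```text
11.65 tcp [-6.9 -0.1 53.8] tilt 8.01 yaw 0.0 roll -0.0
orig [-2.1 -0.1 15.7] botG [47.4 -0.1  8.8] topG [51.6 -0.1 38.5] botB [-51.6  -0.1  22.7] F [ 0.9 -0.2 -2.6] grip 61.58021092414856 38.749094775949715
```

>>> {"name": "carry_out", "arguments": {"steps": [[0, -2, 0, 0.0004, 0, 0.0021, 0.03], [0, -2, 0, 0.0004, 0, 0.0021, 0.03], [0, 0, 0, 0, 0, 0, 0.03], [0, -2, 0, 0.0005, 0, 0.0022, 0.03], [0, -2, 0, 0.0005, 0, 0.0023, 0.03], [0, 0, 0, 0, 0, 0, 0.03], [0, 0, 0, 0, 0, 0, 0.03], [0, 0, 0, 0, 0, 0, 0.03], [0, 0, 0, 0, 0, 0, 0.03], [0, 0, 0, 0, 0, 0, 0.03]]}}

```text
clock: 12.9
position: [503.1, -63.3, 45.3]
tcp_rot: [[-0.992, 0.124, -0.0], [0.124, 0.992, 0.0], [0.0, 0.0, -1.0]]
force: [0.4, -0.2, -2.1]
gripper_width: 38.6
grasp_force: 61.6
```

```bash
python3 - <<'E'
from h import *
dockpose()
E
```

```text
12.9 tcp [-9.4 -0.1 45.3] tilt 0.0 yaw 0.0 roll 0.0
orig [ 0.6 -0.1  8.3] botG [50.6 -0.1  8.3] topG [50.6 -0.1 38.3] botB [-49.4  -0.1   8.3] F [ 0.4 -0.2 -2.1] grip 61.5924596786499 38.56117120255438
```

>>> {"name": "carry_out", "arguments": {"steps": [[0, 0, 0, 0.0004, 0, 0.0003, 0.03], [0, 0, 0, 0, 0, 0.0003, 0.03], [0, 0, 0, 0, 0, 0, 0.03], [0, 0, 0, 0, 0, 0, 0.03], [0, 0, 0, 0, 0, 0, 0.03], [0, 0, 0, 0, 0, 0, 0.03], [0, 0, 0, 0, 0, 0, 0.03], [0, 0, 0, 0, 0, 0, 0.03], [0, 0, 0, 0, 0, 0, 0.03], [0, 0, 0, 0, 0, 0, 0.03]]}}

```text
clock: 14.15
position: [502.6, -63.2, 44.7]
tcp_rot: [[-0.992, 0.124, -0.0], [0.124, 0.992, 0.0], [0.0, 0.0, -1.0]]
force: [-2.3, -0.5, 1.6]
gripper_width: 38.7
grasp_force: 62.1
```

```bash
python3 - <<'E'
from h import *
dockpose()
E
```

```text
14.15 tcp [-10.   -0.1  44.7] tilt 0.01 yaw 0.0 roll 0.0
orig [ 0.  -0.1  7.7] botG [50.  -0.1  7.7] topG [50.  -0.1 37.7] botB [-50.   -0.1   7.7] F [-2.3 -0.5  1.6] grip 62.10695028305054 38.69969421046411
```

The pack has touched the floor. I release it and rise, then back off toward the robot.

>>> {"name": "carry_out", "arguments": {"steps": [[0, 0, 0, 0, 0, 0, 0.042], [0, 0, 0, 0, 0, 0, 0.055], [0, 0, 0, 0, 0, 0, 0.065], [0, 0, 0, 0, 0, 0, 0.065], [0, 0, 0, 0, 0, 0, 0.065], [0, 0, 0, 0, 0, -0.01, 0.065], [0, 0, 0, 0, 0, -0.03, 0.065], [0, 0, 0, 0, 0, -0.05, 0.065], [0, 0, 0, 0, 0, -0.05, 0.065], [0, 0, 0, 0.01, 0, -0.03, 0.065]]}}

```text
clock: 15.4
position: [493.6, -62.2, 218.0]
tcp_rot: [[-0.992, 0.124, 0.004], [0.124, 0.992, -0.001], [-0.005, -0.001, -1.0]]
force: [-0.4, -0.5, -0.5]
gripper_width: 65.0
grasp_force: 0.0
```

>>> {"name": "carry_out", "arguments": {"steps": [[0, 0, 0, 0, 0, 0, 0.065], [0, 0, 0, 0, 0, 0, 0.065], [0, 0, 0, 0, 0, 0, 0.065], [0, 0, 0, 0, 0, 0, 0.065], [0, 0, 0, 0, 0, 0, 0.065], [0, 0, 0, 0, 0, 0, 0.065], [0, 0, 0, 0, 0, 0, 0.065], [0, 0, 0, 0, 0, 0, 0.065], [0, 0, 0, 0, 0, 0, 0.065], [0, 0, 0, 0, 0, 0, 0.065]]}}

```text
clock: 16.65
position: [492.7, -62.0, 214.7]
tcp_rot: [[-0.992, 0.124, 0.0], [0.124, 0.992, -0.0], [-0.0, -0.0, -1.0]]
force: [0.6, -0.4, -0.3]
gripper_width: 64.9
grasp_force: 0.0
```

```bash
python3 - <<'E'
from h import *
st=telemetry.state(); print(st["clock"],st["position"].round(1),st["grasp_force"],st["force"].round(1))
im,P=cloud("wrist"); cv2.imwrite("pics/w4.png",im)
a=np.radians(-7.1); D=np.array([[np.cos(a),-np.sin(a),0],[np.sin(a),np.cos(a),0],[0,0,1]])
Q=(P-np.array([512.5,-64.3,0]))@D
m=(abs(Q[...,0])<60)&(abs(Q[...,1])<24)&(Q[...,2]>30)&(Q[...,2]<45)&~hsvmask(im,*YEL)
q=Q[m]; print(len(q),rect(q[:,:2]),np.percentile(q,[1,50,99],axis=0).round(1).tolist())
A=np.c_[q[:,:2],np.ones(len(q))]; s=np.linalg.lstsq(A,q[:,2],rcond=None)[0]; print("slopes deg",np.degrees(s[:2]).round(2),"z0",s[2].round(1))
E
```

```text
16.65 [492.7 -62.  214.7] 0.0 [ 0.6 -0.4 -0.3]
5036 (array([-2.1,  0.7]), array([40.2, 96.4]), 89.5) [[-49.9, -18.9, 35.1], [-6.4, 0.3, 37.9], [44.4, 20.1, 39.5]]
slopes deg [0.13 0.04] z0 37.8
```

View pics/w4.png

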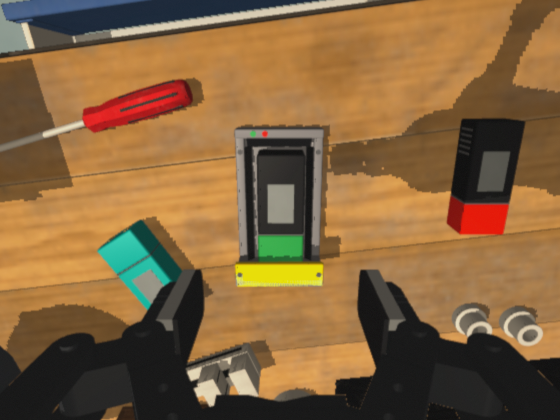

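The pack, at (280,205), lies flat in the pocket: its top is at z 38 and its slope is about 0.1°. The green end is under the lip at (280,272), the gripper is clear, and the red pack and turquoise block haven't moved.

```bash
python3 -c "
from station import hand_in; print(hand_in())"
```

```text
the job is handed in; nothing more can be done
None
```

The green-ended pack is seated flat in the dock with its green end under the lip, the gripper is clear, the red pack was left alone, and I handed the job in at about 17 s; no verdict came back.

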